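Send a carton through the sprung gate of the dispatch lane

TASK

Take the longest of the loose cartons, lay it flat on the open apron of the dispatch lane, end-on to the shut spring gate, and let go. Then push it gently from behind, sliding on the lane, through the two gate leaves and on until it meets the flag plate at the far end and has pressed that plate back by about 8 mm, never to its hard stop. Withdraw so that both leaves swing shut behind the carton, and leave the other things where they are.

Things in the scene. Friction and masses are not known exactly. Their poses are not given: they have to be found in the camera images.
- carton_centre (a point): centre (half-way up) of the carton to be sent: the longest of three loose cartons, a plain rectangular box 50 x 90 x 40 mm high lying flat, 0.08 to 0.17 kg. Its y axis runs along the 90 mm length, x across the 50 mm width, z up. Pick it across the 50 mm width. Either end may go first. Sliding it on the lane takes 1 to 2 N.
- lane_gate (a point): gate of the dispatch lane, which is fixed to the bench (place and heading vary): point on the lane's running surface, 8 mm above the bench, midway between the hinges; x along the lane in the direction of push, y left, z up. The two leaves stand across the lane here, 3 to 37 mm above the running surface, beside 42 mm high hinge posts. The lane is open above.
- lane_apron (a point): where the carton's centre goes on the open apron, on the running surface, 90 mm before the gate; axes as at the gate. Flat plate 130 mm wide from 60 mm before this point to the gate. Guide walls 22 mm high begin 35 mm past this point, 100 mm apart inside, and funnel to 64 mm apart just before the gate; no walls before them.
- lane_end (a point): far end of the lane on the running surface, 222 mm past the gate; axes as at the gate. Between gate and here two straight walls, 22 mm high, 64 mm apart inside. A steel flag plate, 52 mm wide, 29 mm high with a tab to 44 mm, stands across the lane: its front face starts 132 to 168 mm past the gate, different each time and not reported; find it by feel.
- leaf_left (a joint): left gate leaf (steel, 30 mm long, 34 mm high, 3 mm thick, upright hinge at y = +33 mm): angle in rad, 0 shut, 1.5 fully open along the wall; it opens only forwards (+x) and a light spring shuts it (about 0.005 Nm shut, 0.02 Nm open; pushing the carton through takes a few N)
- leaf_right (a joint): right gate leaf, mirror image of the left, hinge at y = -33 mm: 0 shut, 1.5 fully open, sprung shut
- flag (a joint): how far the flag plate has been pressed back from where it started (m): 0 untouched, hard stop at 0.020. It is held by friction only: resists with about 8 N while it moves, stays where it is left. Does not tell where along the lane the plate stands.
- carton: the same carton; origin at the centre of its underside, axes as for its centre
- carton_short: another loose carton, 55 x 70 x 35 mm, origin under its centre; not to be moved
- carton_tall: another loose carton, 52 x 66 x 50 mm, origin under its centre; not to be moved
- tape_roll: flat black roll of tape, 57 mm across, 19 mm high, lying on the bench; not to be moved
- grease_tin: round tin 69 mm across, 54 mm high, to the left of the lane; not to be moved
Mind the look-alikes: they are no part of the job. What is shaped like the carton but purple is not meant.

How it is judged:
By the outcome, as a careful person would: the job done as asked, in the order asked, and still so for the second after the job is handed in, with the robot touching nothing.
It also fails if it takes over 72 s, if anything falls off the work surface, if the arm or the gripper's body presses on something with over 40 N, if the wrist force passes 120 N, or if a joint passes its speed limit or range.

ROBOT

A 6-joint arm with a two-finger parallel gripper is mounted at the origin on a cart in front of the work surface, level with it; the furniture and walls round the work are solid. World frame = base frame: x ahead of the robot, y to its left, z up, the work surface at z = 0. Lengths are in m, angles in rad, forces in N, time in s.
With the tool pointing down it reaches from about 0.15 to 0.775 m from the base axis. Payload 6.1 kg.
Tool frame: the origin (TCP) lies on the mounting face of the last link; the fingertips stand 173 mm ahead of it and the grasp point (between the pads) lies 155 mm ahead of it (bot.tips_ahead is the distance from the TCP to the fingertips, in m); y points along the fingers, x is the direction in which the jaws open and shut, and the axes are right-handed (so a half turn about y gives the same grasp; the last joint's range is limited). The gripper opens to 85 mm and grips with 20 to 120 N. Pads are 22 mm wide; open, the fingers measure 114 mm over their backs; the gripper's body (76 mm by 85 mm) begins 54 mm behind the grasp point. The pads swing forward as they close: fully open they stand 13 mm farther back than shut.
Start: joints at [1.139, 0.126, -0.04, 1.405, 0, 1.571], TCP at [0.22, 0.477, 0.405] pointing down, gripper open.
Joint ranges: [-2.72, 2.72], [-0.95, 1.95], [-1.27, 1.35], [-1.78, 2.02], [-1.46, 1.47], [-3.14, 3.14]. Speed limits (rad/s): [2.39, 2.39, 3.01, 3.14, 3.14, 3.14].

INTERFACE

Orientations are given as a unit quaternion [x, y, z, w].
In Python, from cell import bot gives the robot as it stands.
- The arm moves only by the tool step_arm, never from a script. Its argument "increments" is a list of rows, each a list of 3 entries, a list of its own where there are three numbers: the turn, a rotation vector about the tool's x, y, z in degrees, then the shift along the tool's x, y, z in cm, then the closure, from 0 (fully open) to 1 (shut). In form: [[[wx, wy, wz], [tx, ty, tz], grip], ...]. A call has 1 to 20 rows; each row is the pose to reach, as a shift and turn from the pose measured when the call began, along the tool's axes at that moment; what a row does not reach only later rows make up. A row lasts 1/8 s, in which the tool goes at most 62.5 mm and 10.7 degrees, less where a joint would pass 70% of its speed; a pose out of reach is approached as far as the arm can. A call with a gripper value outside its range is refused whole. The fingers move at their own pace and stop on an object; "grip_force" is the grip in N (left out, the last holds). Time passes only in rows, so rows that repeat a pose let the fingers close. It gives the time, the measured TCP pose, the force and the opening at its end, in the units of the state.
- bot.state(): the state, without advancing time (a new reading comes with each control period).
- bot.camera(name): name is "scene" or "side" or "wrist"; returns the picture (420x560x3 uint8, red, green, blue); there is no depth.
- bot.camera_model(name): a dict with "fov_y" (degrees; the focal length in pixels is half the picture's height over the tangent of half this angle, whatever the lens; pixels are square), "cx", "cy" (the principal point, pixels), "k1" (the pictures are not rectified: a ray, as slopes to the right and down, at radius r is drawn at 1 + k1 r^2 times it, then the intrinsics apply), "R" (3x3) and "t" (3): a world point X has camera coordinates R X + t. Camera axes: x right, y down, z forward; pixel columns grow to the right and rows downward; lengths in m; the calibration is good to about 2 mm. A picture is of the moment at which its call begins: read the wrist's pose just before it. camera_model takes no time and is no camera call; for the wrist camera it gives the pose at the moment of the call.
- bot.hand_in(): hands the job in, once; it reports no verdict.
The state is a dict: "t": time; "joints": joint angles; "joint_vel": joint speeds; "joint_torque": joint torques, N m; "eef_pos": TCP position; "orientation": TCP orientation; "ft_force": force on the tool from outside, world axes, zero at the start; "torque": the same for the moment, N m; "opening": finger opening in m.
Only numpy, scipy, OpenCV 4.12 (cv2) and the standard library are available. Lean on these libraries where they do the work, as an engineer would, in place of code of your own. Each camera call takes 0.05 s, during which the arm holds its last target. There are 200 camera calls.

## Working session

There is one attempt and no reset: what is moved stays moved. The work goes in short steps, Python scripts to look and compute and a tool call to move; the robot and the scene stay as the last step left them, time stands still between calls to the robot, and variables do not carry over. Pictures are saved under pics/ and viewed, about 8 in all and at most 12, crops included, and the job is handed in when it is done.

Besides the shell and the picture viewer there is one more tool, called in YAML: its name, and indented under it one key for each argument. step_arm: Moves the arm, as the interface text tells. Its arguments: {"type":"object","properties":{"increments":{"type":"array"},"grip_force":{"type":"number"}},"required":["increments"]}

```bash
ls; mkdir -p pics
cat > h.py <<'E'
import numpy as np, cv2
from cell import bot
from scipy.spatial.transform import Rotation as Ro
def K(m):
    f=210/np.tan(np.radians(m['fov_y'])/2); return f
def ray(m,u,v):
    f=K(m); d=np.array([(u-m['cx'])/f,(v-m['cy'])/f]); p=d.copy()
    for _ in range(30): p=d/(1+m['k1']*(p@p))
    R=np.array(m['R']);t=np.array(m['t'])
    return -R.T@t, R.T@np.array([p[0],p[1],1])
def at(m,u,v,z):
    o,d=ray(m,u,v); return o+d*(z-o[2])/d[2]
def px(m,X):
    c=np.array(m['R'])@np.array(X)+np.array(m['t']); p=c[:2]/c[2]; p=p*(1+m['k1']*(p@p)); return p*K(m)+[m['cx'],m['cy']]
def save(img,n): cv2.imwrite('pics/'+n,img[:,:,::-1])
E
python3 - <<'E'
from h import *
for n in('scene','side','wrist'):
    m=bot.camera_model(n); save(bot.camera(n),n+'0.png'); print(n,m)
print(bot.state())
E
```

```text
pics
scene {'fov_y': 56.63016740924776, 'cx': 282.23568138992044, 'cy': 208.5252600761149, 'k1': -0.04542790102127308, 'R': array([[ 0.74970567, -0.66147906, -0.01966895],
       [-0.46484191, -0.50522134, -0.7270993 ],
       [ 0.47102379,  0.55425342, -0.68625049]]), 't': array([-0.4547204 ,  0.28772632,  0.89496464])}
side {'fov_y': 45.25406303586877, 'cx': 274.4579554613384, 'cy': 201.06269931368695, 'k1': -0.1570605119900561, 'R': array([[-0.99889958, -0.04287404,  0.01901166],
       [-0.03724706,  0.47886849, -0.87709613],
       [ 0.02850057, -0.87683909, -0.47993846]]), 't': array([0.57398071, 0.08287932, 1.46822462])}
wrist {'fov_y': 59.71265939135844, 'cx': 276.47955248345966, 'cy': 211.58325033342476, 'k1': -0.019221700913254067, 'R': array([[ 4.18435043e-01,  9.08246291e-01, -8.88629897e-04],
       [ 8.75024128e-01, -4.02866784e-01,  2.68386157e-01],
       [ 2.43402732e-01, -1.13079746e-01, -9.63310999e-01]]), 't': array([-0.52466949, -0.03412487,  0.3782705 ])}
{'t': 0.15, 'joints': array([ 1.13900980e+00,  1.26317032e-01, -4.03537553e-02,  1.40544411e+00,
       -2.63467843e-05,  1.57078831e+00]), 'joint_vel': array([-1.09962393e-05, -9.31876055e-04,  3.80403440e-03, -1.01689695e-03,
        1.97596814e-04, -1.48697767e-03]), 'joint_torque': array([ 1.46231108e-03, -4.36270952e+01,  3.53154659e+01,  1.33929384e-02,
        1.68688325e-05,  1.73064166e-05]), 'eef_pos': array([0.21967346, 0.47672965, 0.40407776]), 'orientation': array([ 0.59576029,  0.38089742, -0.38167259, -0.59524186]), 'ft_force': array([-0.49403495,  0.57123587,  0.10515793]), 'torque': array([0.00723507, 0.02953581, 0.03727427]), 'opening': 0.08530116540011506}
```

View pics/scene0.png

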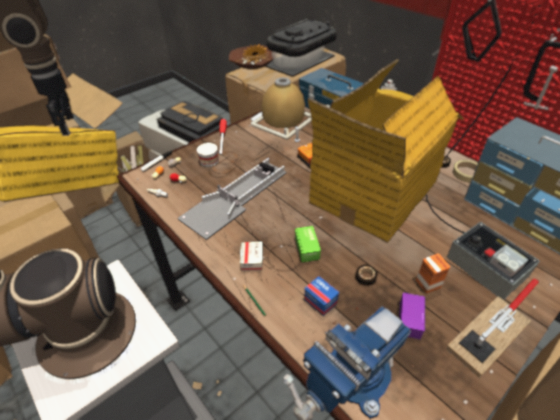

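View pics/side0.png

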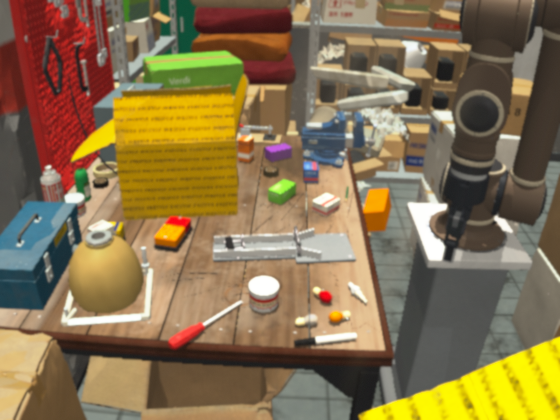

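The scene picture shows the lane (apron near 210,215, flag end near 275,172) and cartons white (251,255), green (307,243), blue (321,293) and purple (412,315). The side picture shows the lane from 355,248 to 213,245 and the green carton at (282,191). Next I'll zoom in on these.

Run:
```python
from h import *
s=cv2.imread('pics/scene0.png'); d=cv2.imread('pics/side0.png')
a=cv2.resize(s[150:320,170:350],None,fx=3.3,fy=3.3,interpolation=cv2.INTER_CUBIC)
b=cv2.resize(d[165:275,200:370],None,fx=4.7,fy=4.7,interpolation=cv2.INTER_CUBIC)
cv2.imwrite('pics/a.png',a); cv2.imwrite('pics/b.png',b)
ms=bot.camera_model('scene'); md=bot.camera_model('side')
for n,u,v,z in[('white',251,249,.035),('green',307,240,.04),('blue',321,290,.04)]: print(n,at(ms,u,v,z).round(3))
for n,u,v,z in[('white',326,201,.035),('green',282,187,.04),('blue',311,168,.04),('aprR',355,260,.008),('aprR2',350,236,.008),('far',213,258,.008)]: print('side',n,at(md,u,v,z).round(3))
```

```text
white [ 0.425 -0.083  0.035]
green [ 0.552 -0.162  0.04 ]
blue [ 0.466 -0.299  0.04 ]
side white [ 0.422 -0.077  0.035]
side green [ 0.558 -0.149  0.04 ]
side blue [ 0.463 -0.301  0.04 ]
side aprR [0.356 0.191 0.008]
side aprR2 [0.359 0.074 0.008]
side far [0.726 0.207 0.008]
```

View pics/a.png

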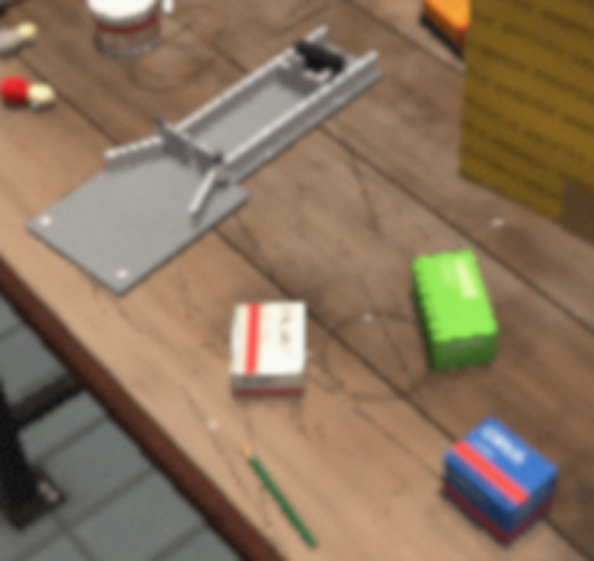

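View pics/b.png

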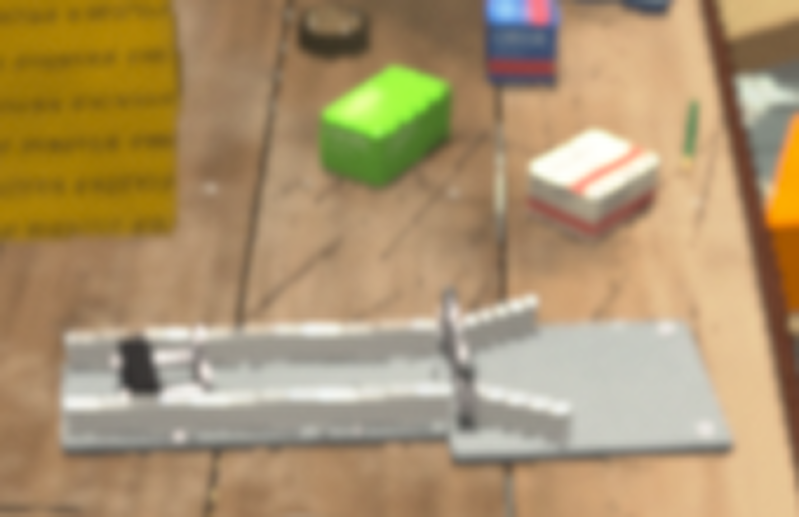

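Run:
```python
from h import *
ms=bot.camera_model('scene'); md=bot.camera_model('side')
A=lambda x,y,z: at(ms,(x+.5)/3.3+169.5,(y+.5)/3.3+149.5,z).round(4)
B=lambda x,y,z: at(md,(x+.5)/4.7+199.5,(y+.5)/4.7+164.5,z).round(4)
print('apron A nl,nr,fr',A(30,226,.008),A(120,287,.008),A(248,195,.008))
print('apron B nl,nr,fl',B(732,441,.008),B(685,322,.008),B(453,456,.008))
print('far-left B',B(62,445,.008),'wall tops far L/R',B(62,400,.03),B(64,333,.03),'nearL end of straight',B(445,388,.03))
print('A wall top far L,R',A(323,30,.03),A(378,56,.03),'funnel tips',A(108,155,.03),A(194,210,.03),'B',B(570,408,.03),B(536,299,.03))
print('posts A',A(162,122,.05),A(220,155,.05),'B',B(450,292,.05),B(463,370,.05))
print('flag tab A',A(320,55,.052),'B',B(135,342,.052),B(205,345,.03))
g=[A(413,259,.04),A(468,250,.04),A(496,330,.04),A(433,343,.04)]
h=[B(451,92,.04),B(394,66,.04),B(322,122,.04),B(378,148,.04)]
for q in(g,h):
  print(q, np.mean(q,0),[np.linalg.norm(q[i]-q[i-1]).round(3) for i in range(4)])
  r=cv2.minAreaRect((np.array(q)[:,:2]*1000).astype('f')); print(r)
```

```text
apron A nl,nr,fr [0.3528 0.1769 0.008 ] [0.3719 0.0589 0.008 ] [0.5227 0.0758 0.008 ]
apron B nl,nr,fl [0.3544 0.1835 0.008 ] [0.3711 0.0601 0.008 ] [0.5102 0.2077 0.008 ]
far-left B [0.7254 0.2128 0.008 ] wall tops far L/R [0.7262 0.2011 0.03  ] [0.7352 0.1332 0.03  ] nearL end of straight [0.5158 0.1738 0.03  ]
A wall top far L,R [0.7178 0.2008 0.03  ] [0.73   0.1293 0.03  ] funnel tips [0.4469 0.1871 0.03  ] [0.4629 0.073  0.03  ] B [0.4467 0.1889 0.03  ] [0.4627 0.0758 0.03  ]
posts A [0.4994 0.1707 0.05  ] [0.5116 0.0968 0.05  ] B [0.5143 0.1041 0.05  ] [0.5066 0.1853 0.05  ]
flag tab A [0.6706 0.1472 0.052 ] B [0.6886 0.1734 0.052 ] [0.6531 0.1397 0.03  ]
[array([ 0.5581, -0.1082,  0.04  ]), array([ 0.5992, -0.1317,  0.04  ]), array([ 0.5538, -0.2092,  0.04  ]), array([ 0.508 , -0.1854,  0.04  ])] [ 0.554775 -0.158625  0.04    ] [np.float64(0.092), np.float64(0.047), np.float64(0.09), np.float64(0.052)]
((553.5999755859375, -158.54998779296875), (92.43315124511719, 51.54846954345703), 59.637939453125)
[array([ 0.515 , -0.1728,  0.04  ]), array([ 0.555 , -0.2099,  0.04  ]), array([ 0.6004, -0.1216,  0.04  ]), array([ 0.5621, -0.0878,  0.04  ])] [ 0.558125 -0.148025  0.04    ] [np.float64(0.097), np.float64(0.055), np.float64(0.099), np.float64(0.051)]
((558.550048828125, -148.84999084472656), (110.24097442626953, 52.96931076049805), 61.00840377807617)
```

```bash
cat >> h.py <<'E'
def pose(p,yaw,ref=None):
    """tool y down, tool x at world yaw deg"""
    x=np.array([np.cos(np.radians(yaw)),np.sin(np.radians(yaw)),0]); y=np.array([0,0,-1.]); return np.array(p),np.c_[x,y,np.cross(x,y)]
def inc(p,yaw):
    s=bot.state(); R0=Ro.from_quat(s['orientation']).as_matrix(); P,R=pose(p,yaw)
    w=np.degrees(Ro.from_matrix(R0.T@R).as_rotvec()); d=R0.T@(P-s['eef_pos'])*100
    print('turn',w.round(2),'shift cm',d.round(2),'rows>=',np.ceil(max(np.linalg.norm(w)/10.7,np.linalg.norm(d)/6.25)))
E
python3 - <<'E'
from h import *
s=bot.state(); print(Ro.from_quat(s['orientation']).as_matrix().round(3), bot.tips_ahead)
m=bot.camera_model('wrist');c=-np.array(m['R']).T@m['t'];print('cam',c.round(3),'fwd',m['R'][2])
R0=Ro.from_quat(s['orientation']).as_matrix(); print('cam in tool',R0.T@(c-s['eef_pos']))
for yaw in(150,-30): inc([.555,-.155,.34],yaw)
E
```

```text
[[ 0.418 -0.001 -0.908]
 [ 0.908 -0.001  0.418]
 [-0.001 -1.    -0.   ]] 0.1734
cam [0.157 0.506 0.373] fwd [ 0.24348628 -0.11289918 -0.96331106]
cam in tool [0.00015619 0.03089234 0.06868771]
turn [-5.000e-02 -8.474e+01 -6.000e-02] shift cm [-43.33   6.47 -56.89] rows>= 12.0
turn [ 6.000e-02  9.526e+01 -6.000e-02] shift cm [-43.33   6.47 -56.89] rows>= 12.0
```

Run:
```python
from h import *
ms=bot.camera_model('scene'); md=bot.camera_model('side')
for p in[(311,190),(338,212),(395,237)]: print('A',at(ms,*p,0).round(3))
for p in[(122,216),(238,213)]: print('B',at(md,*p,0).round(3))
print(px(md,[.6,-.1,.3]),px(ms,[.62,-.15,.3]))
```

```text
A [0.737 0.009 0.   ]
A [ 0.725 -0.119  0.   ]
A [ 0.769 -0.296  0.   ]
B [1.035e+00 1.000e-03 0.000e+00]
B [ 0.687 -0.044  0.   ]
[269.06595939 113.17879648] [327.04524702 146.64255724]
```

step_arm:
  increments:
    - [[0, 48, 0], [-22, 3, -28], 0]
    - [[0, 48, 0], [-22, 3, -28], 0]
    - [[0, 48, 0], [-22, 3, -28], 0]
    - [[0, 48, 0], [-22, 3, -28], 0]
    - [[0, 48, 0], [-22, 3, -28], 0]
    - [[0, 48, 0], [-22, 3, -28], 0]
    - [[0, 48, 0], [-22, 3, -28], 0]
    - [[0, 48, 0], [-22, 3, -28], 0]

```text
t: 1.15
eef_pos: [0.3818, 0.1597, 0.3743]
orientation: [0.699, 0.105, -0.106, -0.699]
ft_force: [0.5, 0.5, 0.1]
opening: 0.0852
```

Run:
```python
from h import *
print(bot.state()['joints'].round(2))
save(bot.camera('wrist'),'w1.png'); m=bot.camera_model('wrist')
import pickle; pickle.dump(m,open('w1.pkl','wb'))
print(px(m,[.51,.14,.008]),px(m,[.72,.166,.008]))
inc([.54,-.155,.33],-30)
```

```text
[ 0.4  -0.08 -0.32  1.33 -0.    1.67]
[396.41989209 243.53885744] [596.0443092  277.88043467]
turn [ 6.000e-02  4.729e+01 -4.000e-02] shift cm [  5.75   4.45 -34.79] rows>= 6.0
```

View pics/w1.png

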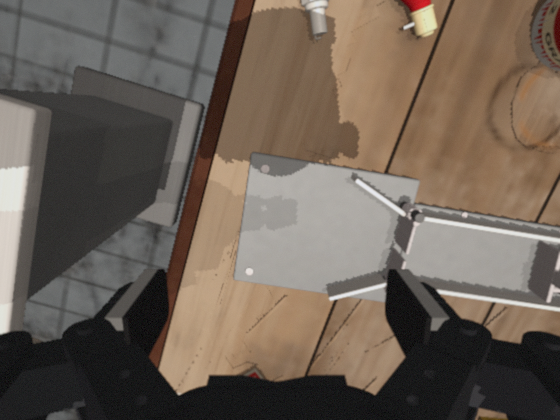

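The wrist picture shows the apron corners at (251,153), (236,281) and (418,180), the gate posts near (412,212) and (395,280), and the flag plate near column 550.

Run:
```python
from h import *
import pickle; m=pickle.load(open('w1.pkl','rb'))
P={k:at(m,*p,z)[:2] for k,p,z in[('nl',(251,153),.008),('nr',(235,281),.008),('fl',(418,180),.008),('LW1',(425,219),.03),('LW2',(559,238),.03),('RW1',(440,292),.03),('RW2',(559,306),.03),('FL',(355,178),.03),('FR',(330,296),.03),('flagbase',(549,290),.008)]}
for k,v in P.items(): print(k,v.round(4))
an=lambda a,b:np.degrees(np.arctan2(*(P[b]-P[a])[::-1])).round(2)
print(an('nl','fl'),an('nr','nl')-90,an('LW1','LW2'),an('RW1','RW2'),an('FR','FL')-90)
print(np.linalg.norm(P['nl']-P['nr']),np.linalg.norm(P['nl']-P['fl']))
```

```text
nl [0.3498 0.1821]
nr [0.3702 0.0544]
fl [0.5052 0.2045]
LW1 [0.5159 0.175 ]
LW2 [0.6417 0.1951]
RW1 [0.5589 0.1124]
RW2 [0.6769 0.1327]
FL [0.4427 0.1911]
FR [0.4601 0.0775]
flagbase [0.6798 0.1395]
8.19 9.069999999999993 9.07 9.77 8.689999999999998
0.1292835780014748 0.15707266102029027
```

step_arm:
  increments:
    - [[0, 47.3, 0], [5.7, 4.4, -34.8], 0]
    - [[0, 47.3, 0], [5.7, 4.4, -34.8], 0]
    - [[0, 47.3, 0], [5.7, 4.4, -34.8], 0]
    - [[0, 47.3, 0], [5.7, 4.4, -34.8], 0]
    - [[0, 47.3, 0], [5.7, 4.4, -34.8], 0]
    - [[0, 47.3, 0], [5.7, 4.4, -34.8], 0]
    - [[0, 47.3, 0], [5.7, 4.4, -34.8], 0]
    - [[0, 47.3, 0], [5.7, 4.4, -34.8], 0]
    - [[0, 47.3, 0], [5.7, 4.4, -34.8], 0]

```text
t: 2.33
eef_pos: [0.5394, -0.1536, 0.3309]
orientation: [0.684, -0.182, 0.182, -0.683]
ft_force: [0.0, 0.1, 0.1]
opening: 0.0853
```

Run:
```python
from h import *
import pickle
m=bot.camera_model('wrist');im=bot.camera('wrist');save(im,'w2.png');pickle.dump(m,open('w2.pkl','wb'))
h=cv2.cvtColor(im,cv2.COLOR_RGB2HSV); k=cv2.inRange(h,(45,150,60),(70,255,255))
k=cv2.morphologyEx(k,cv2.MORPH_CLOSE,np.ones((7,7)))
c=max(cv2.findContours(k,0,2)[0],key=cv2.contourArea); print(cv2.contourArea(c),cv2.boundingRect(c),bot.state()['eef_pos'])
```

```text
7924.5 (266, 135, 72, 123) [ 0.53933217 -0.15370989  0.33102985]
```

View pics/w2.png

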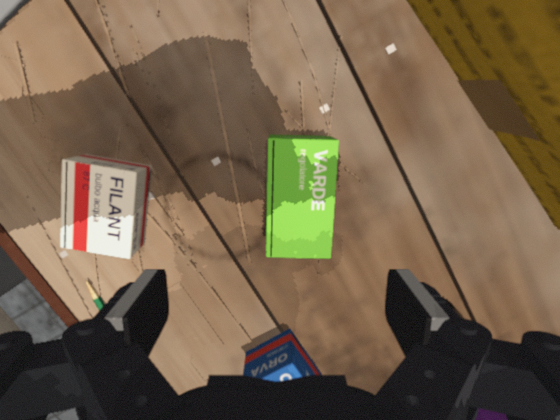

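Wrist view: the green carton's top has corners at about (274,138), (338,139), (331,258) and (271,258). White and blue are to the lower left and below, clear of the jaws.

Run:
```python
from h import *
import pickle; m=pickle.load(open('w2.pkl','rb'))
q=np.array([at(m,u,v,.04)[:2] for u,v in[(274,138),(338,139),(332,258),(272,258)]]);print(q.round(4),q.mean(0).round(4))
print([np.linalg.norm(q[i]-q[i-1]).round(4) for i in range(4)],[np.degrees(np.arctan2(*(q[a]-q[b])[::-1])).round(1) for a,b in((0,3),(1,2),(1,0),(2,3))])
q2=[at(m,u,v,.0)[:2].round(4) for u,v in[(266,138),(266,258)]];print('base left',q2)
c=q.mean(0); inc([*c,.182],-32)
```

```text
[[ 0.5616 -0.1099]
 [ 0.6001 -0.1328]
 [ 0.555  -0.2103]
 [ 0.5151 -0.1874]] [ 0.5579 -0.1601]
[np.float64(0.0903), np.float64(0.0448), np.float64(0.0896), np.float64(0.0459)] [np.float64(59.1), np.float64(59.8), np.float64(-30.7), np.float64(-29.9)]
base left [array([ 0.5542, -0.1092]), array([ 0.5017, -0.1991])]
turn [0.05 2.12 0.02] shift cm [ 1.93 14.9   0.39] rows>= 3.0
```

step_arm:
  increments:
    - [[0, 0.6, 0], [1.7, 3, 0.4], 0]
    - [[0, 0.6, 0], [1.7, 7, 0.4], 0]
    - [[0, 0.6, 0], [1.7, 11, 0.4], 0]
    - [[0, 0.6, 0], [1.7, 14, 0.4], 0]
    - [[0, 0.6, 0], [1.7, 15.3, 0.4], 0]
    - [[0, 0.6, 0], [1.7, 15.3, 0.4], 0]
    - [[0, 0.6, 0], [1.7, 15.3, 0.4], 0]

```text
t: 3.25
eef_pos: [0.5567, -0.1588, 0.1796]
orientation: [0.683, -0.185, 0.187, -0.682]
ft_force: [0.3, 0.1, -0.3]
opening: 0.0854
```

step_arm:
  increments:
    - [[0, 0, 0], [0, 0, 0], 0.3]
    - [[0, 0, 0], [0, 0, 0], 0.5]
    - [[0, 0, 0], [0, 0, 0], 0.7]
    - [[0, 0, 0], [0, 0, 0], 0.8]
    - [[0, 0, 0], [0, 0, 0], 0.8]
    - [[0, 0, 0], [0, 0, 0], 0.8]
    - [[0, 0, 0], [0, 0, 0], 0.8]
    - [[0, 0, 0], [0, 0, 0], 0.8]
  grip_force: 30

```text
t: 4.25
eef_pos: [0.5571, -0.159, 0.1807]
orientation: [0.683, -0.184, 0.187, -0.682]
ft_force: [-0.2, 0.6, 6.4]
opening: 0.0498
```

step_arm:
  increments:
    - [[0, 0, 0], [0, -2, 0], 0.8]
    - [[0, 0, 0], [0, -6, 0], 0.8]
    - [[0, 0, 0], [0, -10, 0], 0.8]
    - [[0, 0, 0], [0, -13, 0], 0.8]
    - [[0, 0, 0], [0, -14, 0], 0.8]
    - [[0, 0, 0], [0, -14, 0], 0.8]

```text
t: 5.0
eef_pos: [0.5566, -0.1587, 0.3204]
orientation: [0.683, -0.184, 0.187, -0.682]
ft_force: [0.0, 0.1, -0.6]
opening: 0.0499
```

Run:
```python
from h import *
s=bot.state(); print(s['eef_pos'],s['opening'],s['ft_force'],s['joints'])
inc([.418,.128,.30],98.8); inc([.418,.128,.191],98.8)
```

```text
[ 0.55659407 -0.15872298  0.32039749] 0.04989526845391401 [ 0.03999788  0.14310216 -0.59643788] [-2.77605392e-01  2.36655103e-01 -9.01030966e-02  1.23962217e+00
 -8.97826413e-04  1.82492044e+00]
turn [   0.28 -129.27    0.15] shift cm [-26.49   1.92  17.69] rows>= 13.0
turn [   0.28 -129.27    0.15] shift cm [-26.54  12.82  17.68] rows>= 13.0
```

step_arm:
  increments:
    - [[0, -9, 0], [-2, 0, 1.3], 0.8]
    - [[0, -18, 0], [-4, 0, 2.6], 0.8]
    - [[0, -27, 0], [-6, 0, 4], 0.8]
    - [[0, -36, 0], [-8, 0, 5.4], 0.8]
    - [[0, -45, 0], [-10, 0, 6.7], 0.8]
    - [[0, -54, 0], [-12, 0, 8], 0.8]
    - [[0, -63, 0], [-14, 0, 9.3], 0.8]
    - [[0, -72, 0], [-16, 0, 10.7], 0.8]
    - [[0, -81, 0], [-18, 0.5, 12], 0.8]
    - [[0, -90, 0], [-20, 1, 13.4], 0.8]
    - [[0, -99, 0], [-22, 1.5, 14.7], 0.8]
    - [[0, -108, 0], [-24, 1.9, 16], 0.8]
    - [[0, -117, 0], [-26, 1.9, 17.4], 0.8]
    - [[0, -125, 0], [-26.5, 1.9, 17.7], 0.8]
    - [[0, -129.3, 0], [-26.5, 1.9, 17.7], 0.8]
    - [[0, -129.3, 0], [-26.5, 1.9, 17.7], 0.8]
    - [[0, -129.3, 0], [-26.5, 1.9, 17.7], 0.8]
    - [[0, -129.3, 0], [-26.5, 1.9, 17.7], 0.8]

```text
t: 7.25
eef_pos: [0.418, 0.128, 0.2998]
orientation: [0.462, 0.537, -0.537, -0.459]
ft_force: [-0.0, 0.1, -0.3]
opening: 0.0494
```

Run:
```python
from h import *
s=bot.state(); print(s['eef_pos'],s['opening'],s['joints'].round(2))
m=bot.camera_model('wrist'); save(bot.camera('wrist'),'w3.png')
import pickle;pickle.dump(m,open('w3.pkl','wb'))
inc([.418,.128,.19],98.8)
```

```text
[0.41795677 0.12799749 0.29984095] 0.04944913842783661 [ 0.3  -0.02 -0.42  1.16 -0.    0.14]
turn [ 0.18 -0.01 -0.16] shift cm [ 0.03 11.    0.04] rows>= 2.0
```

View pics/w3.png

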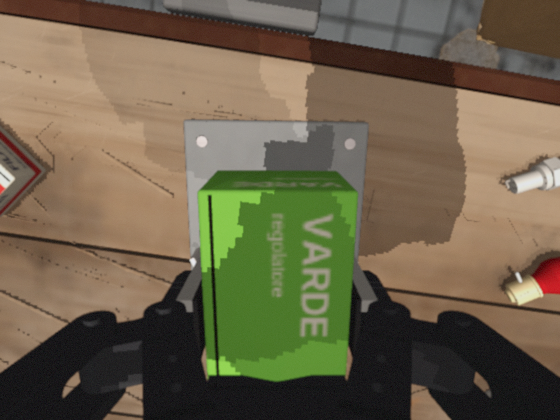

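The carton is held square. The apron's rear corners are at (185,122) and (367,122), parallel to the carton's end.

Run:
```python
from h import *
import pickle; m=pickle.load(open('w3.pkl','rb'))
a,b=at(m,185,122,.008),at(m,367.5,122,.008); print(a,b,(a+b)/2,np.linalg.norm(a-b),np.degrees(np.arctan2(*(b-a)[1::-1]))-90)
h=np.radians(8.8);n=(a+b)/2;print('apron',n[:2]+.06*np.array([np.cos(h),np.sin(h)]))
c=[at(m,u,v,.30-.181+.04) for u,v in((199,190),(357,191))]; print(c)
```

```text
[0.36895169 0.05600916 0.008     ] [0.34960519 0.18122083 0.008     ] [0.35927844 0.118615   0.008     ] 0.12669747181130933 8.78333427761524
apron [0.41857215 0.12779415]
[array([0.37778863, 0.09791813, 0.159     ]), array([0.3706726 , 0.14590047, 0.159     ])]
```

step_arm:
  increments:
    - [[0.2, 0, -0.2], [0, 3, 0], 0.8]
    - [[0.2, 0, -0.2], [0, 6.5, 0], 0.8]
    - [[0.2, 0, -0.2], [0, 9, 0], 0.8]
    - [[0.2, 0, -0.2], [0, 10.2, 0], 0.8]
    - [[0.2, 0, -0.2], [0, 10.7, 0], 0.8]
    - [[0.2, 0, -0.2], [0, 10.9, 0], 0.8]
    - [[0.2, 0, -0.2], [0, 11, 0], 0.8]
    - [[0.2, 0, -0.2], [0, 11, 0], 0.8]

```text
t: 8.3
eef_pos: [0.4186, 0.1279, 0.1905]
orientation: [0.46, 0.537, -0.536, -0.46]
ft_force: [-0.1, -0.3, -0.5]
opening: 0.05
```

step_arm:
  increments:
    - [[0, 0, 0], [0, 0.1, 0], 0.8]
    - [[0, 0, 0], [0, 0.2, 0], 0.8]
    - [[0, 0, 0], [0, 0.2, 0], 0.8]

```text
t: 8.68
eef_pos: [0.4188, 0.1279, 0.1887]
orientation: [0.46, 0.537, -0.536, -0.46]
ft_force: [0.1, -0.3, 0.7]
opening: 0.0499
```

step_arm:
  increments:
    - [[0, 0, 0], [0, 0, 0], 0.5]
    - [[0, 0, 0], [0, 0, 0], 0.3]
    - [[0, 0, 0], [0, 0, 0], 0]
    - [[0, 0, 0], [0, 0, 0], 0]
    - [[0, 0, 0], [0, 0, 0], 0]
    - [[0, 0, 0], [0, -3, 0], 0]
    - [[0, 0, 0], [0, -7, 0], 0]
    - [[0, 0, 0], [0, -8, 0], 0]
    - [[0, 0, 0], [0, -8, 0], 0]

```text
t: 9.8
eef_pos: [0.4189, 0.1279, 0.269]
orientation: [0.46, 0.538, -0.536, -0.46]
ft_force: [0.2, -0.8, -0.1]
opening: 0.0853
```

Run:
```python
from h import *
m=bot.camera_model('wrist'); im=bot.camera('wrist');save(im,'w4.png')
import pickle;pickle.dump(m,open('w4.pkl','wb'))
print(bot.state()['eef_pos'])
h=np.radians(8.8);u=np.array([np.cos(h),np.sin(h)]);A=np.array([.4185,.128]);l=np.array([-u[1],u[0]])
for s in(25,-25): print('expected rear top corner',px(m,[*(A-.045*u+s/1000*l),.048]))
inc([*(A-.085*u),.27],98.8)
inc([*(A-.085*u),.198],98.8)
```

```text
[0.41850918 0.12775622 0.26812814]
expected rear top corner [323.44046267 154.95521123]
expected rear top corner [226.77487157 154.99856779]
turn [ 0.04 -0.02  0.05] shift cm [ 0.02 -0.19  8.5 ] rows>= 2.0
turn [ 0.04 -0.02  0.05] shift cm [0.01 7.01 8.5 ] rows>= 2.0
```

View pics/w4.png

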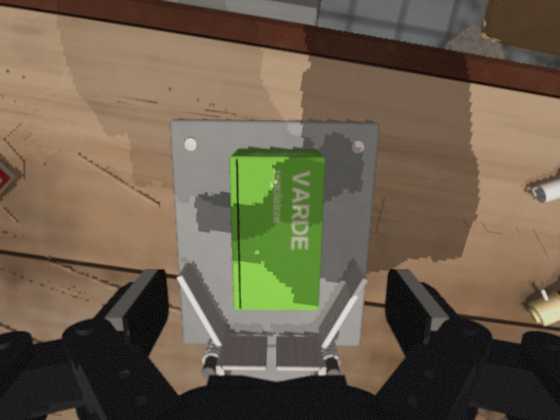

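The carton sits square and centred on the apron, with its rear top corners at (231,157) and (324,156), as expected. The gate is shut at (272,352).

step_arm:
  increments:
    - [[0, 0, 0], [0, 0, 3], 0.5]
    - [[0, 0, 0], [0, 0, 6.5], 1]
    - [[0, 0, 0], [0, 0, 8.5], 1]
    - [[0, 0, 0], [0, 0, 8.5], 1]
    - [[0, 0, 0], [0, 0, 8.5], 1]
    - [[0, 0, 0], [0, 3, 8.5], 1]
    - [[0, 0, 0], [0, 6, 8.5], 1]
    - [[0, 0, 0], [0, 7.4, 8.5], 1]
    - [[0, 0, 0], [0, 7.6, 8.5], 1]
    - [[0, 0, 0], [0, 7.6, 8.5], 1]

```text
t: 11.1
eef_pos: [0.3351, 0.115, 0.1927]
orientation: [0.46, 0.537, -0.536, -0.46]
ft_force: [-0.0, -0.3, 0.3]
opening: -0.0001
```

Run:
```python
from h import *
s=bot.state();print(s['eef_pos'],s['opening'],s['ft_force']); R=Ro.from_quat(s['orientation']).as_matrix();print(R[:,2])
h=np.radians(8.8);u=np.array([np.cos(h),np.sin(h)]);G=np.array([.4185,.128])+.09*u
d=s['eef_pos'][:2]-G; print('along',d@u,'lat',d@[-u[1],u[0]])
```

```text
[0.33514171 0.11501278 0.19265668] -6.83450729389032e-05 [-0.01094212 -0.25462905  0.32823779]
[-0.98828581 -0.15260727 -0.00147325]
along -0.17436388888231233 lat -8.170081600439947e-05
```

step_arm:
  increments:
    - [[0, 0, 0], [0, 0, -1], 1]
    - [[0, 0, 0], [0, 0, -2], 1]
    - [[0, 0, 0], [0, 0, -2.4], 1]
    - [[0, 0, 0], [0, 0, -2.7], 1]
    - [[0, 0, 0], [0, 0, -3], 1]
    - [[0, 0, 0], [0, 0, -3.4], 1]
    - [[0, 0, 0], [0, 0, -3.8], 1]
    - [[0, 0, 0], [0, 0, -4.2], 1]
    - [[0, 0, 0], [0, 0, -4.6], 1]
    - [[0, 0, 0], [0, 0, -5], 1]
    - [[0, 0, 0], [0, 0, -5.4], 1]
    - [[0, 0, 0], [0, 0, -5.8], 1]
    - [[0, 0, 0], [0, 0, -6.2], 1]
    - [[0, 0, 0], [0, 0, -6.6], 1]

```text
t: 12.85
eef_pos: [0.4006, 0.1251, 0.1927]
orientation: [0.46, 0.537, -0.536, -0.46]
ft_force: [-0.6, -0.0, 0.1]
opening: 0.0002
```

step_arm:
  increments:
    - [[0, 0, 0], [0, 0, -0.4], 1]
    - [[0, 0, 0], [0, 0, -0.8], 1]
    - [[0, 0, 0], [0, 0, -1.2], 1]
    - [[0, 0, 0], [0, 0, -1.6], 1]
    - [[0, 0, 0], [0, 0, -2], 1]
    - [[0, 0, 0], [0, 0, -2.4], 1]
    - [[0, 0, 0], [0, 0, -2.8], 1]
    - [[0, 0, 0], [0, 0, -3.2], 1]
    - [[0, 0, 0], [0, 0, -3.6], 1]
    - [[0, 0, 0], [0, 0, -4], 1]

```text
t: 14.1
eef_pos: [0.4406, 0.1313, 0.1929]
orientation: [0.46, 0.538, -0.536, -0.46]
ft_force: [-1.5, 0.2, 0.1]
opening: -0.0001
```

```bash
cat >> h.py <<'E'
def lane():
    s=bot.state();h=np.radians(8.8);u=np.array([np.cos(h),np.sin(h)]);G=np.array([.4185,.128])+.09*u
    d=s['eef_pos'][:2]-G;l=np.array([-u[1],u[0]]); f=s['ft_force'][:2]
    print('t',s['t'],'along',(d@u).round(4),'lat',(d@l).round(4),'front',(d@u+.101).round(4),'z',s['eef_pos'][2].round(4),'Fu',(f@u).round(2),'Fl',(f@l).round(2),s['ft_force'][2].round(1))
E
python3 - <<'E'
from h import *
lane()
d=bot.camera('side')[:,:,::-1]; s=bot.camera('scene')[:,:,::-1]
a=cv2.resize(d[165:275,200:370],(680,440),interpolation=cv2.INTER_CUBIC); cv2.imwrite('pics/p1.png',a)
E
```

```text
t 14.1 along -0.0677 lat -0.0001 front 0.0333 z 0.1929 Fu -1.49 Fl 0.42 0.1
```

View pics/p1.png

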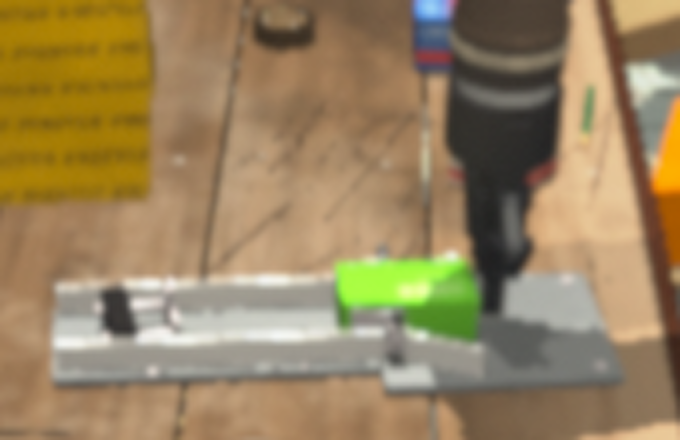

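The side view shows the carton about a third of the way through the opened gate and straight, with the fingers behind it. I'll keep pushing.

step_arm:
  increments:
    - [[0, 0, 0], [0, 0, -0.4], 1]
    - [[0, 0, 0], [0, 0, -0.8], 1]
    - [[0, 0, 0], [0, 0, -1.2], 1]
    - [[0, 0, 0], [0, 0, -1.6], 1]
    - [[0, 0, 0], [0, 0, -2], 1]
    - [[0, 0, 0], [0, 0, -2.4], 1]
    - [[0, 0, 0], [0, 0, -2.8], 1]
    - [[0, 0, 0], [0, 0, -3.2], 1]
    - [[0, 0, 0], [0, 0, -3.6], 1]
    - [[0, 0, 0], [0, 0, -4], 1]
    - [[0, 0, 0], [0, 0, -4.4], 1]
    - [[0, 0, 0], [0, 0, -4.8], 1]
    - [[0, 0, 0], [0, 0, -5.2], 1]
    - [[0, 0, 0], [0, 0, -5.6], 1]
    - [[0, 0, 0], [0, 0, -6], 1]
    - [[0, 0, 0], [0, 0, -6.4], 1]
    - [[0, 0, 0], [0, 0, -6.8], 1]
    - [[0, 0, 0], [0, 0, -7.2], 1]

```text
t: 16.45
eef_pos: [0.5122, 0.1424, 0.1931]
orientation: [0.461, 0.538, -0.536, -0.46]
ft_force: [-2.2, -0.1, -1.8]
opening: -0.0002
```

step_arm:
  increments:
    - [[0, 0, 0], [0, 0, -0.3], 1]
    - [[0, 0, 0], [0, 0, -0.6], 1]
    - [[0, 0, 0], [0, 0, -0.9], 1]
    - [[0, 0, 0], [0, 0, -1.2], 1]
    - [[0, 0, 0], [0, 0, -1.5], 1]
    - [[0, 0, 0], [0, 0, -1.8], 1]

```text
t: 17.2
eef_pos: [0.5302, 0.1452, 0.1932]
orientation: [0.461, 0.538, -0.536, -0.46]
ft_force: [-1.3, -0.6, 0.1]
opening: -0.0003
```

```bash
python3 -c "
from h import *
lane()"
```

```text
t 17.2 along 0.023 lat -0.0001 front 0.124 z 0.1932 Fu -1.38 Fl -0.43 0.1
```

step_arm:
  increments:
    - [[0, 0, 0], [0, 0, -0.1], 1]
    - [[0, 0, 0], [0, 0, -0.2], 1]
    - [[0, 0, 0], [0, 0, -0.3], 1]

```text
t: 17.58
eef_pos: [0.5332, 0.1456, 0.1933]
orientation: [0.461, 0.538, -0.536, -0.46]
ft_force: [-1.5, -0.5, -0.1]
opening: 0.0002
```

step_arm:
  increments:
    - [[0, 0, 0], [0, 0, -0.1], 1]
    - [[0, 0, 0], [0, 0, -0.2], 1]

```text
t: 17.82
eef_pos: [0.5353, 0.1459, 0.1932]
orientation: [0.461, 0.538, -0.536, -0.46]
ft_force: [-0.5, 0.0, 0.2]
opening: -0.0005
```

step_arm:
  increments:
    - [[0, 0, 0], [0, 0, -0.1], 1]
    - [[0, 0, 0], [0, 0, -0.2], 1]

```text
t: 18.08
eef_pos: [0.5373, 0.1462, 0.1932]
orientation: [0.461, 0.538, -0.536, -0.46]
ft_force: [-1.1, 0.3, -0.6]
opening: 0.0
```

step_arm:
  increments:
    - [[0, 0, 0], [0, 0, -0.1], 1]
    - [[0, 0, 0], [0, 0, -0.2], 1]

```text
t: 18.32
eef_pos: [0.5394, 0.1466, 0.1933]
orientation: [0.461, 0.538, -0.536, -0.46]
ft_force: [-0.8, 0.8, 0.3]
opening: -0.0003
```

step_arm:
  increments:
    - [[0, 0, 0], [0, 0, -0.1], 1]
    - [[0, 0, 0], [0, 0, -0.2], 1]

```text
t: 18.58
eef_pos: [0.5415, 0.1469, 0.1933]
orientation: [0.461, 0.538, -0.536, -0.46]
ft_force: [-0.4, 0.2, 0.6]
opening: -0.0002
```

step_arm:
  increments:
    - [[0, 0, 0], [0, 0, -0.1], 1]
    - [[0, 0, 0], [0, 0, -0.2], 1]

```text
t: 18.82
eef_pos: [0.5435, 0.1473, 0.1933]
orientation: [0.461, 0.538, -0.536, -0.46]
ft_force: [-2.0, -0.8, -0.5]
opening: 0.0001
```

step_arm:
  increments:
    - [[0, 0, 0], [0, 0, -0.1], 1]
    - [[0, 0, 0], [0, 0, -0.2], 1]

```text
t: 19.08
eef_pos: [0.5456, 0.1476, 0.1933]
orientation: [0.461, 0.538, -0.536, -0.46]
ft_force: [-0.4, -0.7, -0.5]
opening: -0.0001
```

step_arm:
  increments:
    - [[0, 0, 0], [0, 0, -0.1], 1]
    - [[0, 0, 0], [0, 0, -0.2], 1]

```text
t: 19.32
eef_pos: [0.5469, 0.1477, 0.1932]
orientation: [0.46, 0.537, -0.536, -0.46]
ft_force: [-7.5, -1.0, 5.4]
opening: -0.0003
```

step_arm:
  increments:
    - [[0, 0, 0], [0, 0, -0.1], 1]
    - [[0, 0, 0], [0, 0, -0.2], 1]

```text
t: 19.58
eef_pos: [0.5475, 0.1478, 0.1931]
orientation: [-0.459, -0.536, 0.537, 0.461]
ft_force: [-10.0, -1.0, 7.1]
opening: -0.0001
```

```bash
cat >> h.py <<'E'
def tip():
    s=bot.state();R=Ro.from_quat(s['orientation']).as_matrix();p=s['eef_pos']+.16*R[:,1];h=np.radians(8.8)
    print('tip along',((p[:2]-[.4185,.128])@[np.cos(h),np.sin(h)]-.09).round(5),'y axis',R[:,1].round(4)); lane()
E
python3 -c "
from h import *
tip()"
```

```text
tip along 0.04011 y axis [-3.e-03  9.e-04 -1.e+00]
t 19.575 along 0.0406 lat -0.0001 front 0.1416 z 0.1931 Fu -10.07 Fl 0.5 7.1
```

step_arm:
  increments:
    - [[0, 0, 0], [0, 0, -0.2], 1]
    - [[0, 0, 0], [0, 0, -0.3], 1]
    - [[0, 0, 0], [0, 0, -0.4], 1]
    - [[0, 0, 0], [0, 0, -0.5], 1]

```text
t: 20.08
eef_pos: [0.5503, 0.1481, 0.1929]
orientation: [-0.458, -0.535, 0.539, 0.462]
ft_force: [-11.4, -2.4, 9.8]
opening: 0.0002
```

```bash
python3 -c "
from h import *
tip()
d=bot.camera('side')[:,:,::-1];cv2.imwrite('pics/p2.png',cv2.resize(d[165:275,200:370],(680,440),interpolation=cv2.INTER_CUBIC))"
```

```text
tip along 0.042 y axis [-8.5e-03 -4.0e-04 -1.0e+00]
t 20.075 along 0.0433 lat -0.0003 front 0.1443 z 0.1929 Fu -11.61 Fl -0.64 9.8
```

View pics/p2.png

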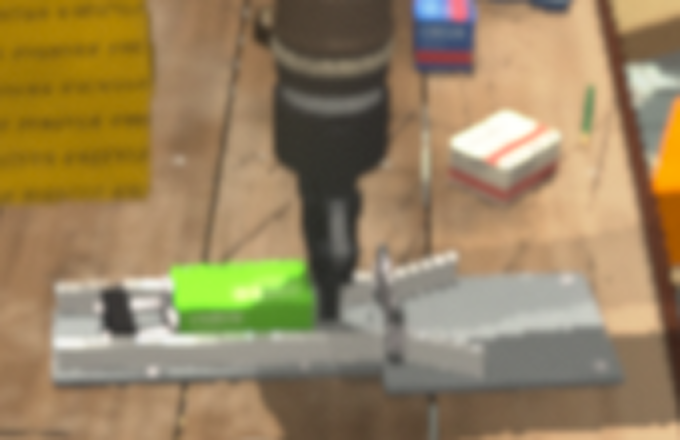

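The carton is straight against the flag, clear of the gate. I'm holding the tool tilt while pressing the rest of the way.

step_arm:
  increments:
    - [[-0.3, 0, 0], [0, 0, -0.2], 1]
    - [[-0.6, 0, 0], [0, -0.02, -0.3], 1]
    - [[-0.6, 0, 0], [0, -0.02, -0.4], 1]
    - [[-0.6, 0, 0], [0, -0.02, -0.4], 1]

```text
t: 20.62
eef_pos: [0.5523, 0.1482, 0.1926]
orientation: [-0.459, -0.536, 0.538, 0.461]
ft_force: [-10.4, -2.8, 7.2]
opening: -0.0001
```

```bash
python3 -c "
from h import *
tip()"
```

```text
tip along 0.04478 y axis [-3.4e-03 -2.0e-04 -1.0e+00]
t 20.625 along 0.0453 lat -0.0005 front 0.1463 z 0.1926 Fu -10.65 Fl -1.16 7.2
```

step_arm:
  increments:
    - [[-0.3, 0, 0], [0, -0.02, -0.2], 1]
    - [[-0.4, 0, 0], [0, -0.02, -0.3], 1]
    - [[-0.4, 0, 0], [0, -0.02, -0.34], 1]
    - [[-0.4, 0, 0], [0, -0.02, -0.34], 1]

```text
t: 21.12
eef_pos: [0.5536, 0.1482, 0.1925]
orientation: [-0.46, -0.536, 0.537, 0.46]
ft_force: [-11.5, -2.9, 8.0]
opening: -0.0002
```

```bash
python3 -c "
from h import *
tip()"
```

```text
tip along 0.04627 y axis [-1.9e-03 -4.0e-04 -1.0e+00]
t 21.125 along 0.0466 lat -0.0007 front 0.1476 z 0.1925 Fu -11.78 Fl -1.09 8.0
```

step_arm:
  increments:
    - [[-0.2, 0, 0], [0, -0.02, -0.2], 1]
    - [[-0.3, 0, 0], [0, -0.02, -0.26], 1]
    - [[-0.3, 0, 0], [0, -0.02, -0.26], 1]

```text
t: 21.5
eef_pos: [0.5541, 0.1481, 0.1925]
orientation: [-0.46, -0.536, 0.538, 0.46]
ft_force: [-12.0, -2.2, 7.4]
opening: -0.0001
```

```bash
python3 -c "
from h import *
tip()"
```

```text
tip along 0.04676 y axis [-1.9e-03 -6.0e-04 -1.0e+00]
t 21.5 along 0.0471 lat -0.0009 front 0.1481 z 0.1925 Fu -12.18 Fl -0.38 7.4
```

step_arm:
  increments:
    - [[0, 0, 0], [0, 0, 0.1], 1]
    - [[0, 0, 0], [0, 0, 0.3], 1]
    - [[0, 0, 0], [0, 0, 0.3], 1]
    - [[0, 0, 0], [0, -1, 0.3], 1]
    - [[0, 0, 0], [0, -3, 0.3], 1]
    - [[0, 0, 0], [0, -6, 0.3], 1]
    - [[0, 0, 0], [0, -10, 0.3], 1]
    - [[0, 0, 0], [0, -15, 0.3], 1]
    - [[0, 0, 0], [0, -18, 3], 1]
    - [[0, 0, 0], [0, -18, 8], 1]
    - [[0, 0, 0], [0, -18, 12], 1]
    - [[0, 0, 0], [0, -18, 14], 1]
    - [[0, 0, 0], [0, -18, 14], 1]
    - [[0, 0, 0], [0, -18, 14], 1]

```text
t: 23.25
eef_pos: [0.4171, 0.127, 0.373]
orientation: [-0.46, -0.537, 0.537, 0.46]
ft_force: [0.3, 0.2, 0.9]
opening: 0.0002
```

```bash
python3 -c "
from h import *
lane()
d=bot.camera('side')[:,:,::-1];s=bot.camera('scene')[:,:,::-1]
a=cv2.resize(d[165:275,200:370],(560,362),interpolation=cv2.INTER_CUBIC);b=cv2.resize(s[150:270,170:300],None,fx=4.3,fy=4.3,interpolation=cv2.INTER_CUBIC)[:,:559]
c=np.zeros((600,800,3),'u1'); c[:300,:464]=cv2.resize(a,(464,300)); b2=cv2.resize(s[140:330,160:370],(330,299),interpolation=cv2.INTER_CUBIC); c[:299,468:798]=b2
c[302:598,:400]=cv2.resize(d[225:265,205:265],(400,296),interpolation=cv2.INTER_CUBIC); c[302:598,402:800]=cv2.resize(s[150:210,215:296],(398,296),interpolation=cv2.INTER_CUBIC)
cv2.imwrite('pics/p3.png',c)
print(px(bot.camera_model('side'),[.65,.16,.05]))"
```

```text
t 23.25 along -0.0916 lat -0.0008 front 0.0094 z 0.373 Fu 0.36 Fl 0.1 0.9
[243.55935826 235.84947084]
```

View pics/p3.png

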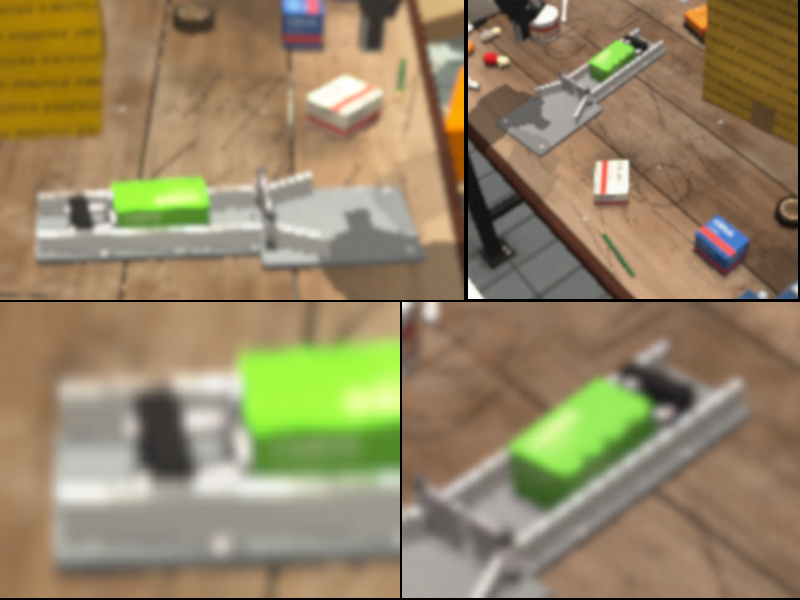

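The side and scene views show the carton against the flag plate, with the leaves across the lane and the other items in place. From the side, the flag edge moved from column 243.6 to 240.5, about 8 mm. One last wrist view to check the gate.

```bash
python3 -c "
from h import *
save(bot.camera('wrist'),'w5.png')"
```

```text
(no output)
```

View pics/w5.png

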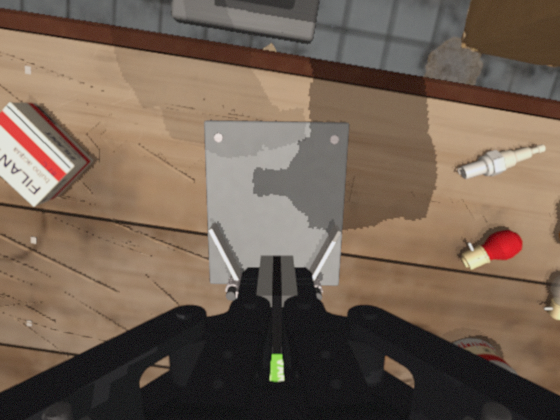

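The fingers hide the leaves in this view, but the scene crop shows them closed across the lane, from (425,490) to (510,545). Handing in.

```bash
python3 -c "
from h import *
print(bot.hand_in(), bot.state()['t'])"
```

```text
the job is handed in; nothing more can be done
the job is handed in; nothing more can be done
```

I sent the green 90 mm carton through the spring gate and handed the job in about 23 s into the run. It pressed the flag plate back by about 7.5–8 mm.

- **Placing and pushing:** I laid the carton square on the apron, let go, and pushed it from behind with closed fingers. The push was about 1–2 N along the lane and about 12 N against the flag plate, well under the limits.
- **Flag plate:** The fingertip travelled about 7.5–8 mm after first contact, uncertain by about 0.6 mm. The side picture shows the plate's edge moved by about 8 mm, which agrees. The hard stop is at 20 mm, so it was not reached.
- **Gate:** The final scene and side pictures show both leaves shut across the lane. The last close wrist picture could not confirm this, because the fingers hid the leaves.
- **Other items:** The other things I could see were where they started. The grease tin was only partly visible in the last pictures. The gripper ended clear above the apron, touching nothing.

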